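Hold the spray shield over the painted tile

ROBOT

A 6-joint arm with a two-finger parallel gripper is mounted at the origin on the work surface. World frame = base frame: x ahead of the robot, y to its left, z up, the work surface at z = 0. Lengths are in m, angles in degrees, forces in N, time in s.
With the tool pointing down it reaches from about 0.4 to 0.825 m from the base axis. Payload 7 kg.
Tool frame: the origin (TCP) lies at the very end of the fingers, on their centre line; the grasp point (between the pads) lies 19 mm behind it (ctrl.hold_point_z is the distance from the TCP to the grasp point, in m); z points along the fingers, x is the direction in which the jaws open and shut, and the axes are right-handed (so a half turn about z gives the same grasp; the last joint's range is limited). The gripper opens to 88 mm and grips with 3 to 60 N. Pads are 19 mm wide; open, the fingers measure 130 mm over their backs; the gripper's body (78 mm by 193 mm) begins 47 mm behind the grasp point.
Start: joints at [-47.836, 20.546, 0.682, 0, -70.136, -16.507], TCP at [0.292, -0.608, 0.227] pointing down, gripper open.
Joint ranges: [-176.03, 176.03], [-82.01, 121.73], [-58.28, 71.71], [-173.87, 95.51], [-174.79, -0.11], [-173.66, 173.66]. Speed limits (degrees/s): [136.94, 136.94, 172.46, 180, 180, 180].

INTERFACE

Orientations are given as [roll, pitch, yaw] about the fixed x, y, z axes, in that order (R = Rz(yaw) Ry(pitch) Rx(roll)).
In Python, from plant import ctrl gives the robot as it stands.
- The arm moves only by the tool servo_tool, never from a script. Its argument "rows" is text: rows parted by semicolons, each of 6 numbers parted by spaces: the shift along the tool's x, y, z in cm, then the turn, a rotation vector about the tool's x, y, z in rad. In form: tx ty tz ax ay az; .... A call has 1 to 5 rows; each row shifts and turns the pose as measured when the row begins, along the tool's axes as they then stand; what a row does not reach is not made up. A row lasts 1/12 s, in which the tool goes at most 41.7 mm and 7.16 degrees, less where a joint would pass 70% of its speed; a pose out of reach is approached as far as the arm can. A call is refused whole if a number of a shift passes 4.17 or a number of a turn 0.125, either way. A call with a gripper value outside its range is refused whole. "grip" is the finger opening in cm, from 0 to 8.76, set as the call begins (left out, the last holds). The fingers move at their own pace and stop on an object; the grip force is fixed at half the most. Time passes only in rows, so rows that do not move let the fingers close. It gives the time, the measured TCP pose, the force and the opening at its end, in the units of the state.
- ctrl.get_obs(): the state, without advancing time (a new reading comes with each control period).
- ctrl.snapshot(name): name is "side" or "top"; returns a dict with "frame" (400x640x3 uint8, red, green, blue), "K" (3x3 intrinsics, pixels), "k1" (the pictures are not rectified: a ray, as slopes to the right and down, at radius r is drawn at 1 + k1 r^2 times it, then the intrinsics apply), "eye" and "attitude" of the camera in the world. Camera axes: x right, y up, looking along -z (the intrinsics and any distortion apply to the point x, -y, -z); pixel columns grow to the right and rows downward; lengths in m; the calibration is good to about 2 mm. A picture is of the moment at which its call begins. There is no depth.
- ctrl.close_job(): hands the job in, once; it reports no verdict.
Trained networks look in a picture, given as the dict that the camera call returned (one of the last four; its "shot" number tells which), for a name from the list of things; names that differ only in an ending like _2 or _b are one class to them, and where a whole thing is asked for, a point or a joint stands for the part that bears it (a point fixed in the world has none). Each returns a list of dicts, best first, with "confidence" (0 to 1); they miss things now and then, are a little off and sometimes report something else, mostly with a low value. They report only what shows in the picture. A call takes as long as a camera call. They do not tell look-alikes from the thing itself.
- ctrl.spot_in(label, picture): "point" ([x, y, z] in m, in world coordinates, good to about 4 mm: the middle of the surface that is visible of it).
- ctrl.outline_of(label, picture): "pixels" (400x640 bool, what is visible of it).
- ctrl.place_of(label, picture): "point" ([x, y, z] in m, in world coordinates, good to about 4 mm: a listed point, or the origin of a listed thing).
The state is a dict: "clock": time; "joint_pos": joint angles; "qvel": joint speeds; "tau": joint torques, N m; "tool_pos": TCP position; "orientation": TCP orientation; "force": force on the tool from outside, world axes, zero at the start; "moment": the same for the moment, N m; "opening": finger opening in m.
Only numpy, scipy, OpenCV 4.12 (cv2) and the standard library are available. Lean on these libraries where they do the work, as an engineer would, in place of code of your own. Each camera call takes 0.05 s, during which the arm holds its last target.

TASK

We are about to airbrush the border of the freshly glazed tile on the banding wheel: pick the square dark metal spray shield out of the blue tray by its wooden handle, carry it over the top of the row of glaze bottles, and hold it level about one centimetre above the tile, centred and square to it so that it covers the painted panel and leaves an even border all round. The glaze is wet, so nothing may touch the tile, and the bottles and the jar must stay standing where they are. Finish while still holding the shield there, motionless: do not put it down or let go.

Things in the scene. Friction and masses are not known exactly. Their poses are not given: they have to be found in the camera images.
- shield_grip (a point): Centre of the spray shield's handle: a brown wooden bar 90 mm long (x), 18 wide (y), 22 tall, on two 12 mm posts 68 mm apart, over the middle of a square dark-anodised aluminium sheet 110 x 110 x 4 mm. The sheet's underside is 56 mm below this point, the bar's top 11 mm above it. x, y parallel to the sheet's sides, z up. About 0.13 to 0.25 kg, balanced about this point. Starts flat on the tray's floor.
- shield: The same spray shield; origin at the centre of the underside of its dark metal sheet, axes as above.
- tile: Square tile 150 x 150 x 10 mm, flat and loose on the middle of the banding wheel: red clay, white wet-glazed face with a blue square painted panel 90 x 90 mm in its centre. Origin at the centre of its underside; its face is 10 mm above it (75 mm above the table). x, y parallel to its sides, z up. Must not be touched.
- wheel: Potter's banding wheel standing on the table, fixed: dark round foot, short spindle and a round aluminium head 200 mm across that turns freely about its vertical axis. Origin on the table at the axis; the head's flat top is 65 mm above it.
- tray: Shallow open blue plastic tray, fixed, 184 x 184 mm, 28 mm high, walls and floor 5 mm thick; the shield lies inside on its floor. Origin on the table below its centre, x and y parallel to its walls.
- ware_board: Fixed wooden ware board 420 mm long (x), 100 mm wide (y), 18 mm thick, lying on the table between the tray and the wheel with its length pointing away from the robot; it carries the row of bottles, whose tips reach 133 mm above the table. Origin on the table below its centre.
- bottle_red: Red squeeze bottle with a pointed white nozzle, 44 mm diameter, 115 mm tall, standing on the ware board. Origin at the centre of its base. Leave alone.
- bottle_green: Green squeeze bottle, white nozzle, same size, on the ware board. Origin at the centre of its base. Leave alone.
- bottle_orange: Orange squeeze bottle, black nozzle, same size, on the ware board. Origin at the centre of its base. Leave alone.
- glaze_jar: Yellow screw-top jar with black cap, 62 mm diameter, 85 mm tall, on the ware board. Origin at the centre of its base. Leave alone.
Things that resemble listed ones, but are neither listed nor needed, are in the scene too. Leave any green look-alike of the shield alone. Of the things that look like the wheel, take the one that is farthest from the robot's base at the start.

How it is judged:
By the outcome, as a careful person would: the job done as asked, in the order asked, and still so for the second after the job is handed in, while the arm keeps its last pose, push and grip.
It also fails if it takes over 58 s, if anything falls off the work surface, if the arm or the gripper's body presses on something with over 40 N, if the wrist force passes 120 N, or if a joint passes its speed limit or range.

## Working session

There is one attempt and no reset: what is moved stays moved. The work goes in short steps, Python scripts to look and compute and a tool call to move; the robot and the scene stay as the last step left them, time stands still between calls to the robot, and variables do not carry over. Pictures are saved under pics/ and viewed, and the job is handed in when it is done.

Besides the shell and the picture viewer there is one more tool, called after "Emit:" as a command line: name --argument value ..., lists and objects as JSON in quotes. servo_tool: Moves the arm, as the interface text tells. Its arguments: {"type":"object","properties":{"rows":{"type":"string"},"grip":{"type":"number"}},"required":["rows"]}

```bash
mkdir -p pics; ls; cat > h.py <<'E'
import numpy as np, cv2
from plant import ctrl
from scipy.spatial.transform import Rotation as R
def snap(n,f):
    s=ctrl.snapshot(n); cv2.imwrite('pics/'+f,cv2.cvtColor(s['frame'],cv2.COLOR_RGB2BGR)); return s
E
python3 - <<'E'
from h import *
print(ctrl.get_obs())
for n in('top','side'):
    s=snap(n,n+'0.png')
    print(n,s['K'],s['k1'],s['eye'],s['attitude'],s['shot'])
    for l in ['shield_grip','shield','tile','wheel','tray','ware_board','bottle_red','bottle_green','bottle_orange','glaze_jar']:
        print(l,[(np.round(d['point'],4).tolist(),round(d['confidence'],2)) for d in ctrl.place_of(l,s)])
E
```

```text
pics
{'clock': 0.0, 'joint_pos': array([-4.78374567e+01,  2.05922249e+01,  6.34976510e-01, -2.02100570e-02,
       -7.01370872e+01, -1.65067014e+01]), 'qvel': array([ 0.08124516,  0.03337806,  0.00817428, -0.02490069, -0.01427716,
       -0.00965022]), 'tau': array([-1.31945813e-03, -5.82716024e+01,  2.93043441e+01,  6.99675992e+00,
        6.81476711e-03, -1.40722004e-04]), 'tool_pos': array([ 0.29201469, -0.60802534,  0.22562264]), 'orientation': array([-1.79991410e+02, -9.58462304e-02,  1.15648952e+02]), 'force': array([-0.59739638, -0.20124884,  0.10482034]), 'moment': array([-0.03971187,  0.09171598,  0.00480941]), 'opening': 0.08824317921711641}
top [[471.6163598    0.         314.96711327]
 [  0.         471.6163598  191.83226967]
 [  0.           0.           1.        ]] -0.024518734226908534 [0.25918674 0.1136869  1.67373663] [  8.26165728   0.40318867 -91.05234443] 1
shield_grip [([0.5769, 0.5978, 0.0562], 0.83), ([0.5532, 0.3601, 0.063], 0.71)]
shield [([0.5572, 0.3606, 0.0022], 0.91), ([0.5745, 0.5965, 0.0007], 0.61)]
tile [([0.5292, -0.2645, 0.0652], 0.96)]
wheel [([0.2
[... 452 characters left out ...]
    1.        ]] -0.05077933327752912 [0.44044186 1.07660933 0.92395898] [  48.42697638   -0.94667356 -174.24836039] 2
shield_grip [([0.5583, 0.3567, 0.0604], 0.7), ([0.5763, 0.5955, 0.0551], 0.62)]
shield [([0.5765, 0.5953, 0.0032], 0.7), ([0.5609, 0.359, 0.0027], 0.62)]
tile [([0.5269, -0.2672, 0.066], 0.63)]
wheel [([0.5265, -0.2693, -0.0002], 0.96), ([0.2874, -0.3362, -0.0008], 0.91)]
tray [([0.55, 0.3534, -0.003], 0.55)]
ware_board [([0.5671, -0.0124, 0.0027], 0.66)]
bottle_red [([0.516, -0.0006, 0.0184], 0.77)]
bottle_green [([0.3985, -0.0033, 0.0199], 0.57)]
bottle_orange [([0.7092, 0.0039, 0.0163], 0.56)]
glaze_jar [([0.6141, -0.0004, 0.0162], 0.76), ([0.5569, 0.3579, 0.0033], 0.51)]
```

View pics/top0.png

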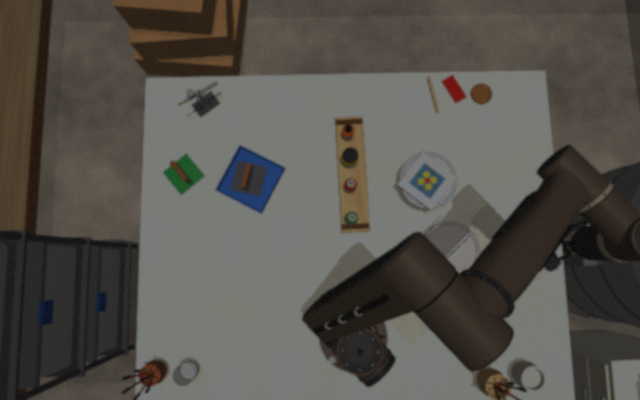

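View pics/side0.png

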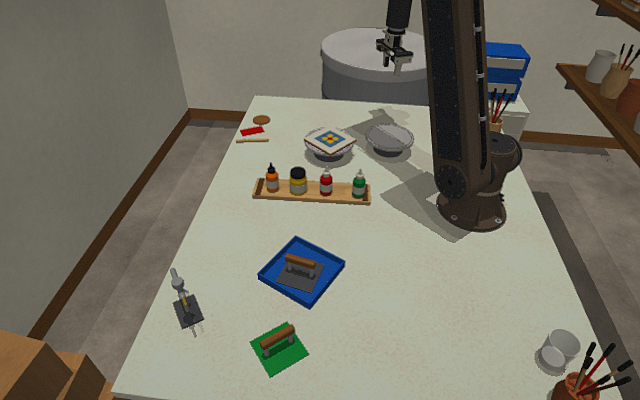

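Two shield-like things: the dark one in the blue tray at top (248,179) / side (300,265), and the green one at top (183,173) / side (278,345). The dark one fits the description. Two wheels: one at top (427,181) carrying the tile, the other at top (452,245), empty and nearer the base. The far one is meant. Next I confirm this in a crop and measure the angles.

```bash
cat >> h.py <<'E'
def ray(s,px):
    K=s['K'];u=(np.asarray(px,float)-[K[0,2],K[1,2]])/[K[0,0],K[1,1]]
    r=u.copy()
    for _ in range(20): r=u/(1+s['k1']*(r**2).sum(-1,keepdims=True))
    d=np.c_[r[:,0],-r[:,1],-np.ones(len(r))]
    return R.from_euler('xyz',s['attitude'],degrees=True).apply(d)
def onz(s,px,z):
    d=ray(s,np.atleast_2d(px)); e=np.array(s['eye']); return e+d*((z-e[2])/d[:,2])[:,None]
def proj(s,P):
    c=R.from_euler('xyz',s['attitude'],degrees=True).inv().apply(np.atleast_2d(P)-s['eye'])
    r=np.c_[c[:,0]/-c[:,2],-c[:,1]/-c[:,2]]; r=r*(1+s['k1']*(r**2).sum(1,keepdims=True))
    return r*[s['K'][0,0],s['K'][1,1]]+[s['K'][0,2],s['K'][1,2]]
def rect(s,m,z):
    y,x=np.nonzero(m); p=onz(s,np.c_[x,y],z)[:,:2]
    return cv2.minAreaRect((p*1000).astype(np.float32)),(p.mean(0)*1000)
E
python3 - <<'E'
from h import *
S={n:snap(n,n+'1.png') for n in('top','side')}
for n,s in S.items():
    for l,z in [('shield_grip',.063),('shield',.009),('tile',.075),('tray',.028),('wheel',.065),('ware_board',.018)]:
        for d in ctrl.outline_of(l,s):
            m=d['pixels']; r,c=rect(s,m,z)
            print(n,l,round(d['confidence'],2),m.sum(),np.round(r[0],1),np.round(r[1],1),round(r[2],2),np.round(c,1))
a=cv2.resize(S['top']['frame'][120:240,150:480],None,fx=2.4,fy=2.4,interpolation=3)
b=cv2.resize(S['side']['frame'][110:380,160:430],(290,290),interpolation=3)
cv2.imwrite('pics/c1.png',np.vstack([a,np.hstack([b,np.zeros((290,a.shape[1]-290,3),np.uint8)])])[...,::-1])
E
```

```text
top shield_grip 0.93 914 [546.9 350.4] [107.6 107. ] 74.82 [546.2 350.8]
top shield_grip 0.64 930 [571.8 581.6] [118.9 107.2] 39.55 [568.4 578.6]
top shield 0.9 872 [579.4 594.9] [110.3 111.8] 39.29 [577.4 593.2]
top shield 0.55 895 [557.8 359.6] [107.5 111.2] 75.36 [557.2 359.7]
top tile 0.84 1957 [ 525.  -264.3] [153.9 159.9] 49.87 [ 524.  -263.4]
top tray 0.76 1815 [553.  350.5] [189.4 187.4] 61.44 [552.  349.3]
top wheel 0.7 602 [ 528.9 -269.8] [192.3 194.6] 5.51 [ 530.5 -275.3]
top wheel 0.64 1704 [ 313.2 -354. ] [182.8 127.8] 41.12 [ 308.1 -349.6]
top ware_board 0.75 2507 [566.4 -11. ] [420.3 104.1] 1.95 [558.3 -13. ]
top ware_board 0.72 149 [404.4  -2.4] [45.9 42.3] 88.9 [403.9  -2.5]
side shield_grip 0.93 1191 [555.8 399.5] [108.4 113.6] 75.79 [552.2 401.9]
side shield_grip 0.64 1766 [569.1 626.5] [105.4 103.5] 37.62 [569.8 628.6]
side shield 0.94 1816 [577.1 598.4] [113.3 113. ] 36.3 [578.  601.1]
side shield 0.81 1228 [563.2 357.3] [118.5 123.4] 77.58 [560.2 360.1]
side tile 0.96 858 [ 526.6 -260.1] [159.  161.5] 50.39 [ 527.  -257.2]
side tile 0.21 2412 [546.9 398.7] [190.2 183. ] 62.19 [544.1 400.7]
side tray 0.64 2561 [551.8 361.9] [202.  195.2] 62.05 [549.8 365.1]
side wheel 0.86 1175 [ 284.  -315.1] [193.  243.6] 22.25 [ 291.4 -309.9]
side wheel 0.8 424 [ 550.  -220.7] [164.1 208.5] 60.43 [ 529.5 -184.5]
side ware_board 0.81 1637 [568.1  -3. ] [419.5 116.4] 1.93 [565.6   8.6]
```

View pics/c1.png

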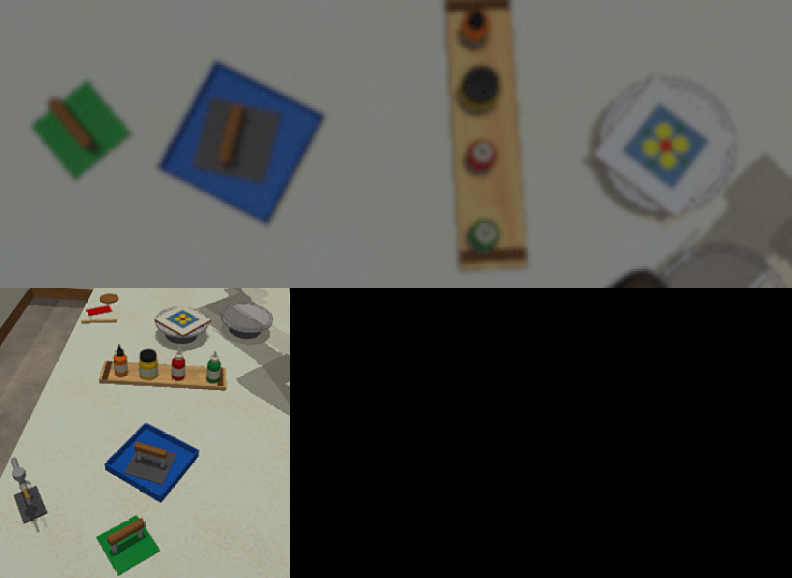

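```bash
cat >> h.py <<'E'
def colmask(s,box,f,k=6):
    x0,y0,x1,y1=box; im=cv2.resize(s['frame'][y0:y1,x0:x1],None,fx=k,fy=k,interpolation=cv2.INTER_CUBIC)
    m=f(im.astype(int),cv2.cvtColor(im,cv2.COLOR_RGB2HSV)).astype(np.uint8)
    n,l,st,_=cv2.connectedComponentsWithStats(m); i=1+np.argmax(st[1:,4]); m=(l==i)
    return im,m,lambda m:np.c_[(np.nonzero(m)[1]+.5)/k-.5+x0,(np.nonzero(m)[0]+.5)/k-.5+y0]
def wrect(s,px,z):
    p=onz(s,px,z)[:,:2]*1000; r=cv2.minAreaRect(p.astype(np.float32)); return np.round(r[0],1),np.round(r[1],1),round(r[2],2)
E
python3 - <<'E'
from h import *
S={n:ctrl.snapshot(n) for n in('top','side')}
tiles=[]
def go(n,name,box,f,zs):
    s=S[n];im,m,px=colmask(s,box,f)
    m=cv2.morphologyEx(m.astype(np.uint8),cv2.MORPH_CLOSE,np.ones((25,25)))>0
    for z in zs: print(n,name,z,wrect(s,px(m),z))
    o=im.copy(); c,_=cv2.findContours(m.astype(np.uint8),0,1); cv2.drawContours(o,c,-1,(255,0,255),1); tiles.append(cv2.resize(o,(390,290)))
def pb(s):
    return np.round(s,0)
for n,c in(('top',(427,181)),('side',(329,139))):
    b=(c[0]-32,c[1]-30,c[0]+32,c[1]+30)
    print(n,S[n]['frame'][c[1],c[0]-12:c[0]+13:4].tolist())
    go(n,'panel',b,lambda i,h:((h[...,1]>70)),[.075])
for n,c in(('top',(248,179)),('side',(300,265))):
    b=(c[0]-34,c[1]-30,c[0]+34,c[1]+30)
    print(S[n]['frame'][c[1],c[0]-20:c[0]+21:4].tolist())
    go(n,'handle',b,lambda i,h:((i[...,0]-i[...,2])>30),[.061,.072])
    go(n,'nonblue',b,lambda i,h:((i[...,2]-i[...,0])<25),[.009])
g=[cv2.resize(t,(260,200)) for t in tiles]
cv2.imwrite('pics/c2.png',np.vstack([np.hstack(g[:3]),np.hstack(g[3:6])])[...,::-1])
E
```

```text
top [[52, 77, 97], [117, 117, 42], [119, 111, 33], [118, 33, 24], [112, 108, 45], [109, 111, 47], [51, 74, 93]]
top panel 0.075 (array([ 523.9, -264.5]), array([85.8, 84.9]), 50.61)
side [[50, 82, 112], [67, 96, 125], [187, 151, 0], [165, 32, 4], [153, 139, 34], [178, 143, 0], [58, 90, 122]]
side panel 0.075 (array([ 527.5, -265.8]), array([87.6, 88. ]), 50.39)
[[33, 60, 109], [41, 55, 89], [54, 53, 55], [52, 51, 52], [84, 56, 34], [42, 33, 26], [49, 48, 49], [55, 55, 55], [53, 51, 53], [40, 55, 88], [32, 61, 111]]
top handle 0.061 (array([555.6, 360.6]), array([17.6, 84.2]), 76.02)
top handle 0.072 (array([553.6, 359. ]), array([17.5, 83.6]), 76.02)
top nonblue 0.009 (array([556.3, 416.7]), array([222.5, 134.9]), 0.74)
[[17, 68, 142], [47, 67, 114], [72, 73, 72], [64, 67, 68], [66, 70, 69], [66, 56, 53], [65, 44, 21], [59, 39, 15], [83, 56, 33], [66, 67, 71], [67, 65, 66]]
side handle 0.061 (array([559.9, 359.2]), array([29.5, 92.4]), 75.94)
side handle 0.072 (array([558.4, 368.4]), array([29.1, 91.2]), 75.94)
side nonblue 0.009 (array([565.6, 360.7]), array([119.8, 125. ]), 75.87)
```

View pics/c2.png

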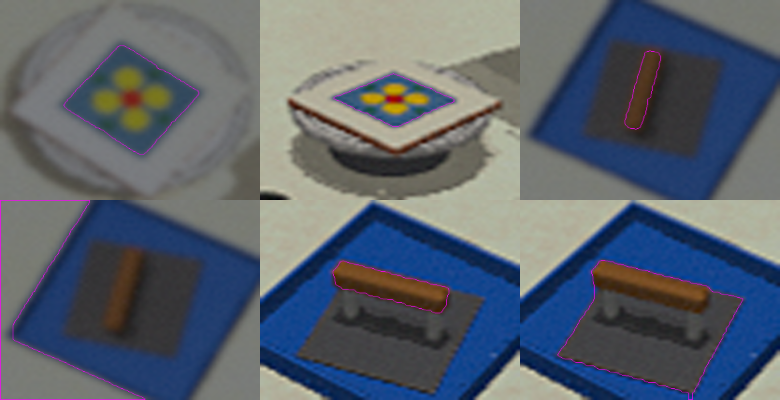

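The crop confirms it: the dark shield lies in the blue tray with its handle at about (0.5565, 0.360), yaw −14°. The tile on the far wheel is at about (0.526, −0.265), yaw 50.5°. First I turn the tool.

Emit:
servo_tool --rows "0 0 0 0 0 0.12;0 0 0 0 0 0.12;0 0 0 0 0 0.12;0 0 0 0 0 0.12;0 0 0 0 0 0.12" --grip 8.7

```text
clock: 2.32
tool_pos: [0.2922, -0.6085, 0.2266]
orientation: [180.0, 0.0, 80.2]
force: [0.4, 0.0, -0.5]
opening: 0.0869
```

```bash
cat >> h.py <<'E'
def to(p,yaw,o=None):
    o=o or ctrl.get_obs(); Rt=R.from_euler('xyz',o['orientation'],degrees=True)
    G=R.from_euler('xyz',[180,0,yaw],degrees=True)
    print('t',round(o['clock'],2),'pos',np.round(o['tool_pos'],4),'rpy',np.round(o['orientation'],2),'F',np.round(o['force'],1),'M',np.round(o['moment'],2),'op',round(o['opening'],4),'j',np.round(o['joint_pos'],0))
    print('shift cm',np.round(Rt.inv().apply(np.array(p)-o['tool_pos'])*100,2),'turn',np.round((Rt.inv()*G).as_rotvec(),4))
E
python3 -c "
from h import *
to([.5565,.36,.20],76)"
```

```text
t 2.32 pos [ 0.2922 -0.6085  0.2266] rpy [1.800e+02 1.000e-02 8.018e+01] F [ 0.4  0.  -0.5] M [-0.05 -0.02  0.  ] op 0.0869 j [-48.  21.   1.   0. -70. -52.]
shift cm [99.94  9.52  2.65] turn [0.     0.0001 0.0729]
```

Emit:
servo_tool --rows "4.1 0.4 0 0 0 0;4.1 0.4 0 0 0 0;4.1 0.4 0 0 0 0;4.1 0.4 0 0 0 0;4.1 0.4 0 0 0 0"

```text
clock: 2.73
tool_pos: [0.3469, -0.4112, 0.2226]
orientation: [-179.8, -0.0, 79.1]
force: [1.4, -0.1, -0.2]
opening: 0.087
```

Emit:
servo_tool --rows "4.1 0.4 0 0 0 0;4.1 0.4 0 0 0 0;4.1 0.4 0 0 0 0;4.1 0.4 0 0 0 0;4.1 0.4 0 0 0 0"

```text
clock: 3.15
tool_pos: [0.4043, -0.2107, 0.2236]
orientation: [-180.0, -0.0, 79.0]
force: [2.1, 0.1, 0.5]
opening: 0.0874
```

Emit:
servo_tool --rows "4.1 0.4 0 0 0 0;4.1 0.4 0 0 0 0;4.1 0.4 0 0 0 0;4.1 0.4 0 0 0 0;4.1 0.4 0 0 0 0"

```text
clock: 3.57
tool_pos: [0.4616, -0.0101, 0.2267]
orientation: [179.6, -0.2, 79.0]
force: [0.6, -0.6, -0.6]
opening: 0.0871
```

```bash
python3 -c "
from h import *
to([.5565,.36,.20],76)"
```

```text
t 3.57 pos [ 0.4616 -0.0101  0.2267] rpy [ 1.7963e+02 -1.6000e-01  7.9020e+01] F [ 0.6 -0.6 -0.6] M [-0.11 -0.21 -0.02] op 0.0871 j [  23.   -0.  -25.    0.  -65. -124.]
shift cm [38.13  2.25  2.79] turn [ 0.0063 -0.003   0.0528]
```

Emit:
servo_tool --rows "4.1 0.2 0 0 0 0.02;4.1 0.3 0 0 0 0.02;4.1 0.4 0 0 0 0.01;4.1 0.3 0 0 0 0;4.1 0.3 0 0 0 0"

```text
clock: 3.98
tool_pos: [0.5197, 0.1899, 0.2304]
orientation: [179.4, -0.4, 76.2]
force: [0.5, -0.7, 0.7]
opening: 0.0867
```

Emit:
servo_tool --rows "4.1 0.2 0 0 0 0;4.1 0.3 0.3 0 0 0;4 0.4 0.5 0 0 0;3 0.2 0.5 0 0 0;1 0 0.5 0 0 0"

```text
clock: 4.4
tool_pos: [0.5706, 0.3545, 0.2148]
orientation: [179.2, -0.6, 76.4]
force: [0.8, -1.2, -0.0]
opening: 0.087
```

```bash
python3 -c "
from h import *
to([.5565,.36,.12],76)"
```

```text
t 4.4 pos [0.5706 0.3545 0.2148] rpy [179.19  -0.64  76.44] F [ 0.8 -1.2 -0. ] M [-0.15 -0.   -0.05] op 0.087 j [  49.   20.   -2.    0.  -67. -152.]
shift cm [ 0.09 -1.63  9.46] turn [ 0.014  -0.0113  0.0077]
```

Emit:
servo_tool --rows "0 -0.8 1.5 0.014 -0.011 0.008;0 -0.8 2.5 0 0 0;0 0 2.5 0 0 0;0 0 2 0 0 0;0 0 0.5 0 0 0"

```text
clock: 4.82
tool_pos: [0.5522, 0.3593, 0.1181]
orientation: [-179.8, 0.1, 76.0]
force: [-0.1, 0.1, -1.1]
opening: 0.087
```

```bash
python3 - <<'E'
from h import *
to([.5565,.36,.042],76)
t=snap('top','t2.png');s=snap('side','s2.png')
o=ctrl.get_obs();print(proj(t,[o['tool_pos']]),proj(s,[o['tool_pos']]))
a=cv2.resize(t['frame'][140:220,200:300],(400,320),interpolation=3);b=cv2.resize(s['frame'][190:320,230:380],(400,347),interpolation=3)[:320]
cv2.imwrite('pics/c3.png',np.hstack([a,b])[...,::-1])
E
```

```text
t 4.82 pos [0.5522 0.3593 0.1181] rpy [-1.7978e+02  1.4000e-01  7.5950e+01] F [-0.1  0.1 -1.1] M [-0.18  0.04  0.05] op 0.087 j [  50.   24.   -9.   -0.  -57. -154.]
shift cm [0.19 0.43 7.61] turn [-0.0038  0.0025 -0.0009]
[[243.21557462 172.98721984]] [[301.3329042  246.72080675]]
```

View pics/c3.png

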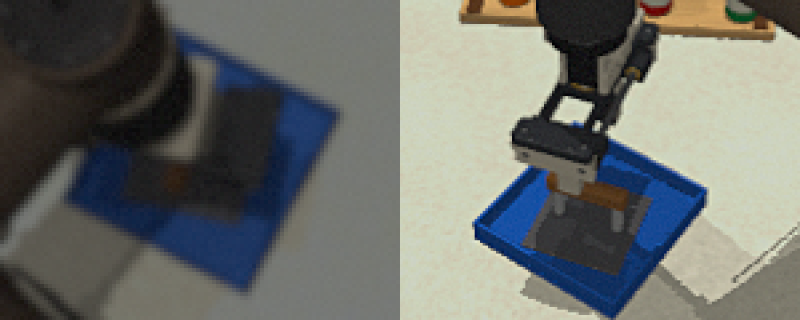

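Emit:
servo_tool --rows "0.2 0.4 1.5 0 0 0;0 0 2 0 0 0;0 0 2 0 0 0;0 0 1.3 0 0 0;0 0 0.4 0 0 0"

```text
clock: 5.33
tool_pos: [0.5628, 0.3624, 0.0572]
orientation: [179.6, -0.6, 75.9]
force: [0.1, -0.2, -0.1]
opening: 0.0872
```

```bash
python3 - <<'E'
from h import *
to([.5565,.36,.042],76)
s=snap('side','s3.png')
b=cv2.resize(s['frame'][200:320,230:380],(750,600),interpolation=3)
cv2.imwrite('pics/c4.png',b[...,::-1])
E
```

```text
t 5.33 pos [0.5628 0.3624 0.0572] rpy [179.63  -0.62  75.9 ] F [ 0.1 -0.2 -0.1] M [-0.13  0.05  0.02] op 0.0872 j [  49.   28.  -12.    0.  -50. -154.]
shift cm [-0.41 -0.56  1.51] turn [ 0.0064 -0.0108 -0.0018]
```

View pics/c4.png

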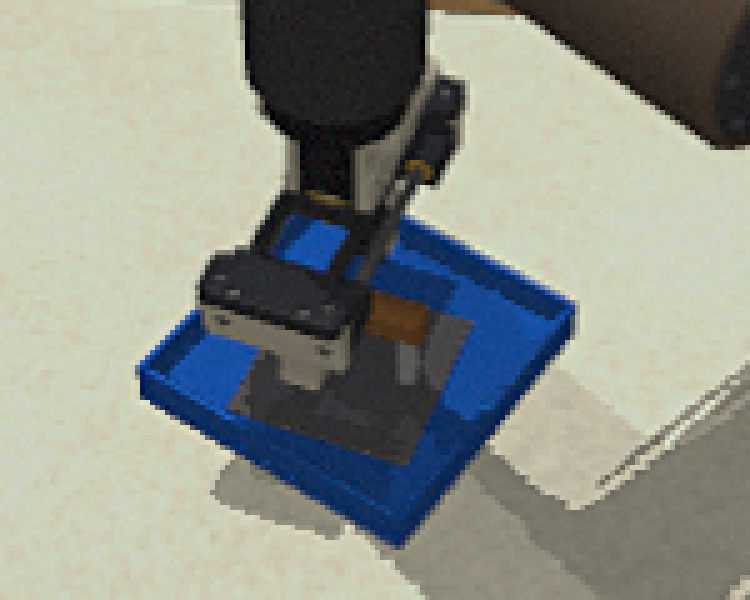

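Emit:
servo_tool --rows "-0.4 -0.5 0.6 0.006 -0.01 0;0 0 0.6 0 0 0;0 0 0.2 0 0 0;0 0 0 0 0 0"

```text
clock: 5.72
tool_pos: [0.5586, 0.3607, 0.0472]
orientation: [179.8, -0.3, 75.9]
force: [-0.3, -0.4, 0.6]
opening: 0.087
```

```bash
python3 - <<'E'
from h import *
to([.5565,.36,.042],76)
E
```

```text
t 5.72 pos [0.5586 0.3607 0.0472] rpy [179.81  -0.28  75.89] F [-0.3 -0.4  0.6] M [-0.07  0.08  0.  ] op 0.087 j [  50.   28.  -13.    0.  -49. -154.]
shift cm [-0.12 -0.18  0.52] turn [ 0.0032 -0.0049 -0.0019]
```

Emit:
servo_tool --rows "-0.12 -0.2 0.4 0.003 -0.005 0;0 0 0.2 0 0 0;0 0 0 0 0 0"

```text
clock: 5.97
tool_pos: [0.5567, 0.3607, 0.0422]
orientation: [179.9, -0.1, 75.9]
force: [0.3, 0.2, 0.2]
opening: 0.0868
```

```bash
python3 - <<'E'
from h import *
to([.5565,.36,.042],76)
E
```

```text
t 5.97 pos [0.5567 0.3607 0.0422] rpy [ 1.7993e+02 -8.0000e-02  7.5910e+01] F [0.3 0.2 0.2] M [-0.04 -0.01 -0.09] op 0.0868 j [  50.   29.  -13.    0.  -48. -154.]
shift cm [-0.08 -0.01  0.02] turn [ 0.0012 -0.0014 -0.0015]
```

Emit:
servo_tool --rows "0 0 0 0 0 0;0 0 0 0 0 0;0 0 0 0 0 0;0 0 0 0 0 0;0 0 0 0 0 0" --grip 0

```text
clock: 6.38
tool_pos: [0.5569, 0.361, 0.0424]
orientation: [179.9, -0.1, 75.9]
force: [-0.4, 0.1, -0.4]
opening: 0.0591
```

Emit:
servo_tool --rows "0 0 0 0 0 0;0 0 0 0 0 0;0 0 0 0 0 0;0 0 0 0 0 0;0 0 0 0 0 0"

```text
clock: 6.8
tool_pos: [0.557, 0.361, 0.0426]
orientation: [179.9, -0.1, 75.9]
force: [0.6, -1.0, -0.8]
opening: 0.0257
```

```bash
python3 - <<'E'
from h import *
to([.5565,.36,.042],76)
E
```

```text
t 6.8 pos [0.557  0.361  0.0426] rpy [ 1.7991e+02 -1.0000e-01  7.5920e+01] F [ 0.6 -1.  -0.8] M [-0.   -0.03 -0.  ] op 0.0257 j [  50.   28.  -13.    0.  -48. -154.]
shift cm [-0.11 -0.02  0.06] turn [ 0.0016 -0.0018 -0.0013]
```

Emit:
servo_tool --rows "0 0 0 0 0 0;0 0 0 0 0 0;0 0 0 0 0 0;0 0 0 0 0 0;0 0 0 0 0 0"

```text
clock: 7.22
tool_pos: [0.5569, 0.3608, 0.0426]
orientation: [179.9, -0.1, 75.9]
force: [-0.0, -0.1, 0.1]
opening: 0.0176
```

Emit:
servo_tool --rows "0 0 -0.3 0 0 0;0 0 -0.6 0 0 0;0 0 -1 0 0 0;0 0 -1 0 0 0;0 0 -0.5 0 0 0"

```text
clock: 7.63
tool_pos: [0.5553, 0.3595, 0.077]
orientation: [-179.9, 0.2, 75.9]
force: [0.4, 0.4, -3.3]
opening: 0.0171
```

```bash
python3 - <<'E'
from h import *
to([.5565,.36,.245],76)
E
```

```text
t 7.63 pos [0.5553 0.3595 0.077 ] rpy [-1.7991e+02  1.6000e-01  7.5890e+01] F [ 0.4  0.4 -3.3] M [ 0.05 -0.1   0.02] op 0.0171 j [  50.   26.  -11.   -0.  -53. -154.]
shift cm [  0.03   0.07 -16.8 ] turn [-0.0015  0.0028 -0.002 ]
```

Held: 3.3 N on the wrist at 17 mm opening. Next I lift well clear of the bottles.

Emit:
servo_tool --rows "0 0 -2 0 0 0;0 0 -3 0 0 0;0 0 -3 0 0 0;0 0 -3 0 0 0;0 0 -3 0 0 0"

```text
clock: 8.05
tool_pos: [0.5526, 0.3572, 0.2195]
orientation: [-179.6, 0.6, 75.8]
force: [-0.4, 0.7, -2.9]
opening: 0.0179
```

Emit:
servo_tool --rows "0 0 -2 0 0 0;0 0 -1 0 0 0;0 0 -0.5 0 0 0;0 0 0 0 0 0;0 0 0 0 0 0"

```text
clock: 8.47
tool_pos: [0.5544, 0.3587, 0.2668]
orientation: [-180.0, -0.1, 75.8]
force: [-0.4, -1.1, -3.2]
opening: 0.0178
```

```bash
python3 - <<'E'
from h import *
to([.526,-.265,.245],50.5)
s=snap('side','s4.png')
b=cv2.resize(s['frame'][100:340,160:460],(750,600),interpolation=3)
cv2.imwrite('pics/c5.png',b[...,::-1])
E
```

```text
t 8.47 pos [0.5544 0.3587 0.2668] rpy [-1.7998e+02 -1.2000e-01  7.5830e+01] F [-0.4 -1.1 -3.2] M [-0.07 -0.02  0.04] op 0.0178 j [  50.   18.    2.   -0.  -74. -154.]
shift cm [-61.18  12.51   2.05] turn [-0.0008 -0.0021  0.4422]
```

View pics/c5.png

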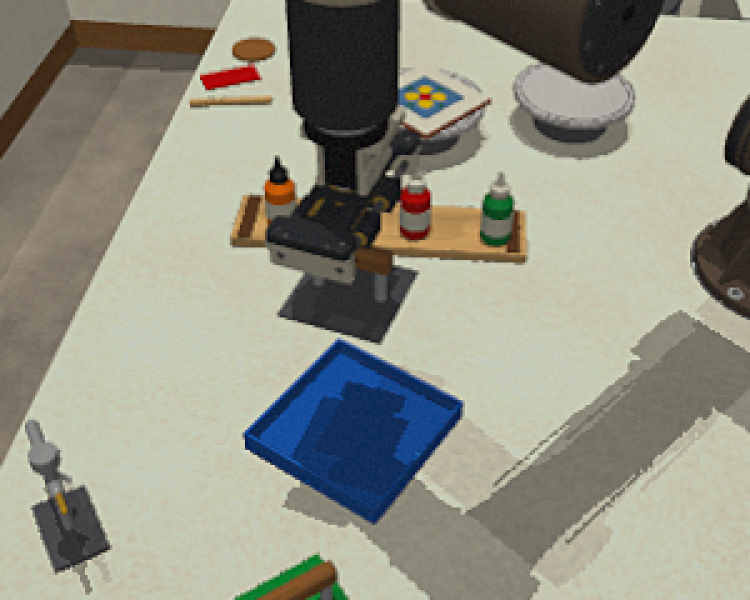

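The shield is lifted and hangs level. Its underside is about 0.23 m up and the bottle tips are at 0.133 m. Next I carry it across.

Emit:
servo_tool --rows "-1 0.2 0 0 0 0;-2 0.4 0 0 0 0;-3 0.6 0 0 0 0;-3.5 0.7 0 0 0 0;-3.5 0.7 0 0 0 0"

```text
clock: 8.93
tool_pos: [0.5446, 0.225, 0.2557]
orientation: [-179.4, 0.6, 76.2]
force: [0.3, -0.4, -1.6]
opening: 0.0178
```

Emit:
servo_tool --rows "-3.5 0.7 0 0 0 0;-3.5 0.7 0 0 0 0;-3.5 0.7 0 0 0 0;-3.5 0.7 0 0 0 0;-3.5 0.7 0 0 0 0"

```text
clock: 9.35
tool_pos: [0.5304, 0.0357, 0.2495]
orientation: [-178.8, 1.1, 76.3]
force: [0.3, 0.8, -1.9]
opening: 0.0179
```

```bash
python3 - <<'E'
from h import *
to([.526,-.265,.245],50.5)
E
```

```text
t 9.35 pos [0.5304 0.0357 0.2495] rpy [-178.83    1.07   76.3 ] F [ 0.3  0.8 -1.9] M [-0.01 -0.29  0.01] op 0.0179 j [  25.    7.  -14.    0.  -70. -129.]
shift cm [-29.31   6.71   0.86] turn [-0.0158  0.023   0.4501]
```

Emit:
servo_tool --rows "-3.5 0.8 -0.2 -0.01 0.015 0;-3.5 0.8 -0.2 0 0 0;-3.5 0.8 -0.2 0 0 0;-3.5 0.8 0 0 0 0;-3 0.7 0 0 0 0"

```text
clock: 9.77
tool_pos: [0.5206, -0.1494, 0.25]
orientation: [-178.8, 0.4, 76.3]
force: [1.5, -0.3, -1.7]
opening: 0.0176
```

Emit:
servo_tool --rows "-3 0.7 0 0 0 0;-2.5 0.6 0 0 0 0;-2 0.5 0 0 0 0;-1 0.2 0 0 0 0;0 0 0 0 0 0"

```text
clock: 10.18
tool_pos: [0.5126, -0.2476, 0.2424]
orientation: [-178.1, 0.5, 75.9]
force: [0.5, 1.1, -2.7]
opening: 0.0177
```

```bash
python3 - <<'E'
from h import *
to([.526,-.265,.22],50.5)
E
```

```text
t 10.18 pos [ 0.5126 -0.2476  0.2424] rpy [-178.08    0.51   75.88] F [ 0.5  1.1 -2.7] M [ 0.02 -0.2  -0.02] op 0.0177 j [ -6.  11. -10.   0. -71. -98.]
shift cm [-1.34  1.8   2.19] turn [-0.031   0.0162  0.4428]
```

Emit:
servo_tool --rows "0 0 0 -0.03 0.016 0.05;0 0 0 0 0 0.1;0 0 0 0 0 0.1;0 0 0 0 0 0.1;0 0 0 0 0 0.08"

```text
clock: 10.6
tool_pos: [0.5086, -0.2461, 0.2363]
orientation: [-179.2, -0.1, 50.2]
force: [-0.3, 1.4, -2.5]
opening: 0.0181
```

Emit:
servo_tool --rows "0 0 0 0 0 0;0 0 0 0 0 0"

```text
clock: 10.77
tool_pos: [0.5076, -0.2446, 0.2348]
orientation: [-179.0, -0.0, 50.1]
force: [-0.1, 0.1, -1.7]
opening: 0.0177
```

```bash
python3 - <<'E'
from h import *
to([.526,-.265,.18],50.5)
E
```

```text
t 10.77 pos [ 0.5076 -0.2446  0.2348] rpy [-1.7903e+02 -4.0000e-02  5.0130e+01] F [-0.1  0.1 -1.7] M [-0.11 -0.08 -0.02] op 0.0177 j [  -6.   10.  -12.   -1.  -68. -123.]
shift cm [-0.39  2.81  5.43] turn [-0.017  -0.0008 -0.0065]
```

Emit:
servo_tool --rows "-0.1 0.8 1 -0.017 0 -0.006;-0.1 0.8 1 0 0 0;-0.1 0.8 1 0 0 0;-0.1 0.4 1 0 0 0;0 0 0.5 0 0 0"

```text
clock: 11.18
tool_pos: [0.5281, -0.2649, 0.1868]
orientation: [-180.0, -0.1, 51.2]
force: [-0.4, -0.1, -2.0]
opening: 0.0176
```

Emit:
servo_tool --rows "0 0 0 0 0 0;0 0 0 0 0 0"

```text
clock: 11.35
tool_pos: [0.5271, -0.2651, 0.1838]
orientation: [-179.7, 0.0, 51.1]
force: [-0.1, 0.0, -2.5]
opening: 0.0177
```

```bash
python3 - <<'E'
from h import *
to([.526,-.265,.13],50.5)
s=snap('side','s5.png');t=snap('top','t5.png')
to([.526,-.265,.13],50.5)
b=cv2.resize(s['frame'][60:200,240:420],(771,600),interpolation=3)
cv2.imwrite('pics/c6.png',b[...,::-1])
b=cv2.resize(t['frame'][120:260,340:520],(771,600),interpolation=3)
cv2.imwrite('pics/c7.png',b[...,::-1])
E
```

```text
t 11.35 pos [ 0.5271 -0.2651  0.1838] rpy [-1.7973e+02  4.0000e-02  5.1150e+01] F [-0.1  0.  -2.5] M [-0.1  -0.04  0.02] op 0.0177 j [  -8.   15.  -14.   -0.  -62. -121.]
shift cm [-0.06 -0.06  5.38] turn [-0.0047  0.0008  0.0113]
t 11.45 pos [ 0.5272 -0.2649  0.1844] rpy [-1.7978e+02  2.0000e-02  5.1150e+01] F [ 0.1 -0.2 -2.4] M [-0.08 -0.04 -0.  ] op 0.0178 j [  -8.   15.  -14.   -0.  -62. -121.]
shift cm [-0.08 -0.07  5.44] turn [-0.0039  0.0003  0.0114]
```

View pics/c6.png

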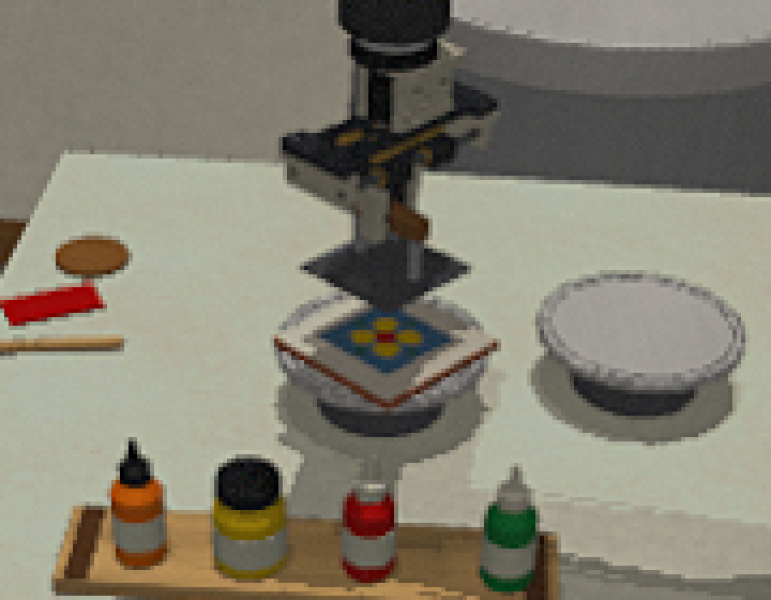

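View pics/c7.png

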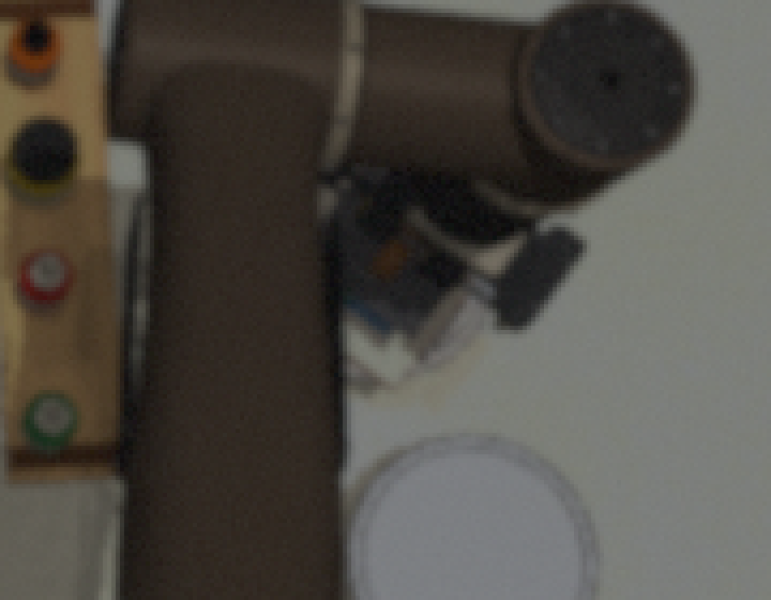

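```bash
cat >> h.py <<'E'
def sq(c,half,yaw,z):
    a=np.deg2rad(yaw+np.array([45,135,225,315])); r=half*2**.5
    return np.c_[c[0]+r*np.cos(a),c[1]+r*np.sin(a),np.full(4,z)]
def overlay(s,box,polys,k,fn):
    x0,y0,x1,y1=box; im=cv2.resize(s['frame'][y0:y1,x0:x1],None,fx=k,fy=k,interpolation=cv2.INTER_CUBIC)
    for P,c in polys:
        q=(proj(s,P)-[x0,y0]+.5)*k
        cv2.polylines(im,[np.round(q).astype(np.int32)],True,c,1,cv2.LINE_AA)
    cv2.imwrite('pics/'+fn,im[...,::-1])
E
python3 - <<'E'
from h import *
s=ctrl.snapshot('side'); o=ctrl.get_obs(); p=o['tool_pos']; yaw=o['orientation'][2]-90
zb=p[2]+.019-.056-.0004
np.save('side.npy',s,allow_pickle=True)
print(p,yaw,zb)
overlay(s,(290,95,370,160),[(sq(p,.055,yaw,zb+.004),(255,0,255)),(sq(p,.055,yaw,zb),(255,255,0)),(sq([.5275,-.2658],.045,50.4,.075),(0,255,0)),(sq([.5275,-.2658],.075,50.4,.075),(255,0,0))],9,'c8.png')
E
```

```text
[ 0.52749771 -0.26494941  0.18481563] -38.842185871055776 0.14741562906800545
```

View pics/c8.png

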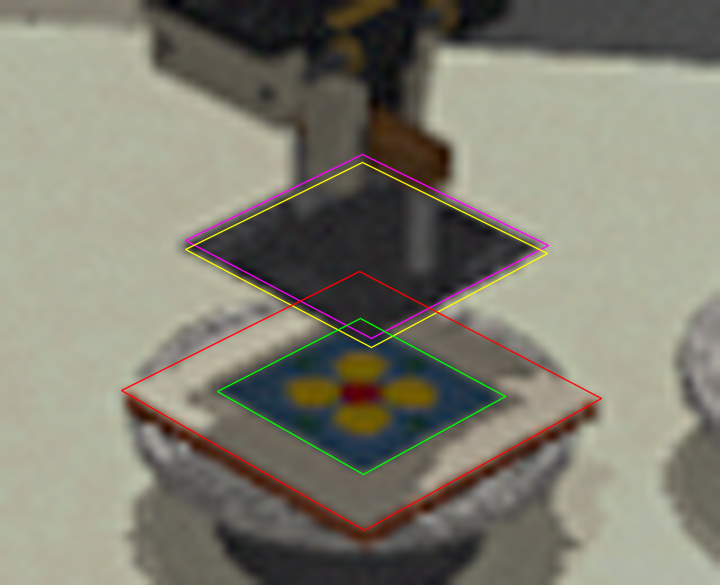

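```bash
cat >> h.py <<'E'
from scipy.optimize import minimize
from scipy.ndimage import map_coordinates,gaussian_filter
def edgefit(s,c,half,yaw,z,edges,ch=None,sg=.6,lo=.04,hi=.96):
    g=s['frame'].astype(float); g=g.mean(2) if ch is None else g@np.array(ch,float)
    g=gaussian_filter(g,sg); G=np.stack(np.gradient(g),0)
    t=np.linspace(lo,hi,60)[:,None]
    def f(v):
        C=sq([c[0]+v[0]/1000,c[1]+v[1]/1000],half,yaw+v[2],z); tot=0
        for e in edges:
            A,B=C[e],C[(e+1)%4]; q=proj(s,A+(B-A)*t); d=q[-1]-q[0]; n=np.array([-d[1],d[0]])/np.linalg.norm(d)
            gx=map_coordinates(G[1],[q[:,1],q[:,0]],order=1);gy=map_coordinates(G[0],[q[:,1],q[:,0]],order=1)
            tot-=abs((gx*n[0]+gy*n[1]).mean())
        return tot
    best=min((minimize(f,[a,b,w],method='Nelder-Mead',options=dict(initial_simplex=np.array([[a,b,w],[a+2,b,w],[a,b+2,w],[a,b,w+1.5]]))) for a in(-3,0,3) for b in(-3,0,3) for w in(-1,1)),key=lambda r:r.fun)
    return np.round([c[0]*1000+best.x[0],c[1]*1000+best.x[1],yaw+best.x[2],best.fun],2)
E
python3 - <<'E'
from h import *
s=np.load('side.npy',allow_pickle=True).item()
p=[.5275,-.265];zb=.1474;yaw=-38.8
for h in(.055,.045): 
    pass
C=sq(p,.055,yaw,zb)
for e in range(4): print(e,np.round(proj(s,C[[e,(e+1)%4]]),1).tolist())
C=sq([.5275,-.2658],.075,50.4,.075)
for e in range(4): print('t',e,np.round(proj(s,C[[e,(e+1)%4]]),1).tolist())
for sg in(.5,.8,1.1):
  # front (lower) edges of bottom face
  lowS=[e for e in range(4) if proj(s,sq(p,.055,yaw,zb))[[e,(e+1)%4],1].mean()>proj(s,[[*p,zb]])[0,1]]
  print('sheet bottom',lowS,edgefit(s,p,.055,yaw,zb,lowS,sg=sg))
  lowT=[e for e in range(4) if proj(s,sq([.5275,-.2658],.075,50.4,.075))[[e,(e+1)%4],1].mean()>proj(s,[[.5275,-.2658,.075]])[0,1]]
  print('tile face',lowT,edgefit(s,[.5275,-.2658],.075,50.4,.075,lowT,sg=sg))
  print('panel',edgefit(s,[.5275,-.2658],.045,50.4,.075,lowT,sg=sg,ch=[1,0,-1]))
E
```

```text
0 [[310.0, 122.1], [330.7, 133.0]]
1 [[330.7, 133.0], [350.3, 122.6]]
2 [[350.3, 122.6], [329.7, 112.5]]
3 [[329.7, 112.5], [310.0, 122.1]]
t 0 [[329.9, 153.4], [356.3, 138.7]]
t 1 [[356.3, 138.7], [329.4, 124.6]]
t 2 [[329.4, 124.6], [303.0, 137.8]]
t 3 [[303.0, 137.8], [329.9, 153.4]]
sheet bottom [0, 1] [ 529.84 -266.74  -39.04  -88.48]
tile face [0, 3] [ 527.42 -266.85   51.01  -73.61]
panel [ 527.37 -266.74   50.28  -48.66]
sheet bottom [0, 1] [ 530.11 -266.84  -39.3   -68.36]
tile face [0, 3] [ 527.41 -267.89   51.19  -52.31]
panel [ 527.3  -265.96   50.33  -37.83]
sheet bottom [0, 1] [ 530.26 -266.82  -39.3   -54.26]
tile face [0, 3] [ 527.46 -268.95   51.23  -37.03]
panel [ 527.14 -264.86   50.25  -29.66]
```

```bash
python3 - <<'E'
from h import *
to([.5252,-.2645,.140],50.8)
E
```

```text
t 11.5 pos [ 0.5275 -0.2649  0.1848] rpy [-179.83   -0.     51.16] F [ 0.6 -0.1 -2.5] M [-0.09 -0.08 -0.03] op 0.0179 j [  -8.   14.  -14.   -0.  -62. -121.]
shift cm [-0.11 -0.19  4.48] turn [-0.003  -0.0001  0.0062]
```

Emit:
servo_tool --rows "-0.1 -0.1 0.8 -0.003 0 0.006;0 0 0.9 0 0 0;0 0 0.8 0 0 0;0 0 0.5 0 0 0;0 0 0 0 0 0"

```text
clock: 11.92
tool_pos: [0.5262, -0.2649, 0.1536]
orientation: [179.8, -0.1, 50.8]
force: [0.5, -0.3, -2.4]
opening: 0.0177
```

```bash
python3 - <<'E'
from h import *
to([.5252,-.2645,.135],50.8)
s=ctrl.snapshot('side')
to([.5252,-.2645,.135],50.8)
E
```

```text
t 11.92 pos [ 0.5262 -0.2649  0.1536] rpy [ 1.7982e+02 -1.1000e-01  5.0790e+01] F [ 0.5 -0.3 -2.4] M [-0.06  0.04  0.02] op 0.0177 j [  -8.   16.  -16.    0.  -58. -121.]
shift cm [-0.04 -0.11  1.86] turn [ 0.0032 -0.0019 -0.0001]
t 11.97 pos [ 0.5263 -0.2649  0.154 ] rpy [ 1.7981e+02 -1.1000e-01  5.0800e+01] F [-0.2  0.9 -2.5] M [-0.05  0.03  0.02] op 0.0177 j [  -8.   16.  -16.    0.  -58. -121.]
shift cm [-0.04 -0.12  1.9 ] turn [ 0.0033 -0.0019  0.0001]
```

Underside is at about 0.117 m now. I go down to about 0.098 m.

Emit:
servo_tool --rows "0 -0.1 0.6 0.003 -0.002 0;0 0 0.6 0 0 0;0 0 0.3 0 0 0;0 0 0 0 0 0;0 0 0 0 0 0"

```text
clock: 12.38
tool_pos: [0.5259, -0.2644, 0.1376]
orientation: [180.0, 0.0, 50.8]
force: [0.6, -0.0, -3.4]
opening: 0.0179
```

```bash
cat > m.py <<'E'
from h import *
import sys
s=ctrl.snapshot('side'); o=ctrl.get_obs(); p=o['tool_pos']
to([.5252,-.2645,.1229],50.8,o)
e=R.from_euler('xyz',o['orientation'],degrees=True); yaw=o['orientation'][2]-90
zb=p[2]-.0374
a=np.deg2rad(yaw); c=p[:2]+.0027*np.array([np.cos(a),np.sin(a)])
print('zb',zb,'model c',c,yaw)
for sg in(.4,.6,.8): print('sheet',edgefit(s,c,.055,yaw,zb,[0,1],sg=sg))
tc=[.5273,-.2662]
for sg in(.4,.6,.8): print('tile',edgefit(s,tc,.075,50.5,.075,[0,3],sg=sg,ch=[0,.5,.5]))
overlay(s,(290,95,370,160),[(sq(c,.055,yaw,zb+.004),(255,0,255)),(sq(c,.055,yaw,zb),(255,255,0)),(sq(tc,.045,50.5,.075),(0,255,0)),(sq(tc,.075,50.5,.075),(255,0,0))],9,sys.argv[1])
E
python3 m.py c9.png
```

```text
t 12.43 pos [ 0.5259 -0.2644  0.1376] rpy [1.7997e+02 2.0000e-02 5.0820e+01] F [-0.4  0.6 -2. ] M [-0.05  0.01 -0.  ] op 0.018 j [  -8.   17.  -17.    0.  -56. -122.]
shift cm [-0.06 -0.05  1.47] turn [0.0005 0.0004 0.0003]
zb 0.10022590609008837 model c [ 0.52800253 -0.2660586 ] -39.18192047373701
sheet [ 528.77 -266.25  -40.32  -29.24]
sheet [ 529.16 -265.96  -40.71  -23.87]
sheet [ 519.61 -244.    -51.73  -34.72]
tile [ 527.38 -266.57   50.78  -92.01]
tile [ 527.47 -267.32   50.79  -72.24]
tile [ 527.59 -268.04   50.95  -57.97]
```

View pics/c9.png

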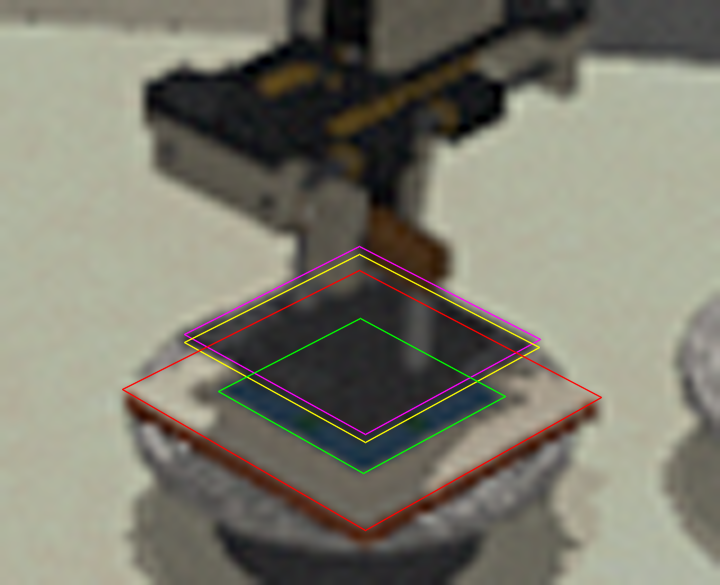

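Emit:
servo_tool --rows "-0.08 -0.04 0.4 0 0 0;0 0 0.4 0 0 0;0 0 0.2 0 0 0;0 0 0 0 0 0"

```text
clock: 12.77
tool_pos: [0.5254, -0.2649, 0.1273]
orientation: [179.9, -0.0, 50.8]
force: [-0.2, -0.0, -2.9]
opening: 0.0179
```

```bash
python3 m.py c10.png
```

```text
t 12.82 pos [ 0.5255 -0.2649  0.1275] rpy [ 1.799e+02 -1.000e-02  5.082e+01] F [-0.6 -0.2 -1.7] M [-0.12 -0.01 -0.03] op 0.0175 j [  -8.   17.  -18.    0.  -55. -122.]
shift cm [ 0.01 -0.05  0.46] turn [ 0.0017 -0.0002  0.0004]
zb 0.09006199858722945 model c [ 0.52758437 -0.26662429] -39.179716005134814
sheet [ 527.43 -261.07  -39.98  -50.39]
sheet [ 526.85 -260.36  -40.6   -44.93]
sheet [ 526.04 -259.29  -41.52  -41.29]
tile [ 527.39 -266.56   50.79  -91.06]
tile [ 527.51 -267.36   50.76  -71.76]
tile [ 527.57 -268.05   50.94  -57.87]
```

Emit:
servo_tool --rows "0 -0.05 0.25 0.002 0 0;0 0 0.12 0 0 0;0 0 0 0 0 0;0 0 0 0 0 0"

```text
clock: 13.15
tool_pos: [0.5253, -0.2646, 0.1236]
orientation: [-180.0, -0.0, 50.8]
force: [0.4, 0.3, -2.7]
opening: 0.0181
```

```bash
python3 m.py c11.png | head -3;  python3 m.py c11.png | head -3
```

```text
t 13.2 pos [ 0.5253 -0.2646  0.1236] rpy [-1.800e+02 -2.000e-02  5.083e+01] F [-0.2 -0.4 -2. ] M [-0.02 -0.06 -0.  ] op 0.0175 j [  -8.   17.  -18.   -0.  -54. -121.]
shift cm [ 0.   -0.02  0.07] turn [-0.     -0.0004  0.0005]
zb 0.08622850649208445 model c [ 0.5274031  -0.26635101] -39.173849140342696
t 13.25 pos [ 0.5253 -0.2646  0.1237] rpy [ 1.800e+02 -2.000e-02  5.083e+01] F [-0.1  0.4 -2.8] M [-0.09 -0.03  0.03] op 0.0178 j [  -8.   17.  -18.   -0.  -54. -121.]
shift cm [ 0.   -0.02  0.08] turn [ 0.0001 -0.0004  0.0005]
zb 0.08629049982325591 model c [ 0.52741302 -0.26635317] -39.17411279641783
```

View pics/c11.png

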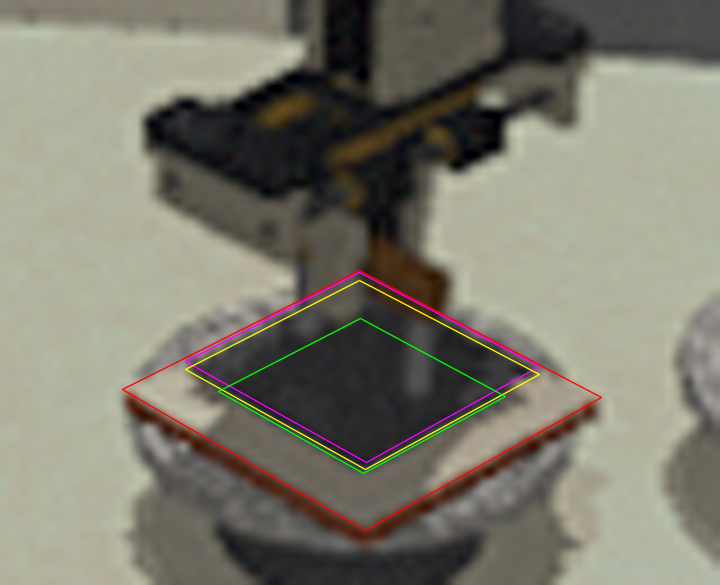

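Emit:
servo_tool --rows "0 0 0.07 0 0 0;0 0 0 0 0 0;0 0 0 0 0 0"

```text
clock: 13.5
tool_pos: [0.5255, -0.2647, 0.1232]
orientation: [180.0, -0.0, 50.8]
force: [-0.1, 0.4, -2.7]
opening: 0.0175
```

```bash
python3 m.py c12.png; python3 m.py c12.png|head -6; python3 - <<'E'
from h import *
s=snap('side','s13.png')
print({l:[(np.round(d['point'],3).tolist(),round(d['confidence'],2)) for d in ctrl.place_of(l,s)] for l in ['shield','tile','bottle_red','bottle_green','bottle_orange','glaze_jar']}, ctrl.get_obs()['qvel'])
E
```

```text
t 13.55 pos [ 0.5255 -0.2646  0.1232] rpy [ 1.7998e+02 -3.0000e-02  5.0830e+01] F [-0.3  0.2 -2.7] M [-0.05  0.01 -0.  ] op 0.0179 j [  -8.   17.  -18.   -0.  -54. -121.]
shift cm [-0.01 -0.03  0.03] turn [ 0.0004 -0.0006  0.0005]
zb 0.08576130704267325 model c [ 0.52755971 -0.26635527] -39.16853273441112
sheet [ 527.68 -264.5   -39.88  -58.5 ]
sheet [ 527.38 -263.79  -39.77  -51.02]
sheet [ 527.01 -262.84  -39.9   -45.97]
tile [ 527.41 -266.54   50.8   -92.28]
tile [ 527.46 -267.3    50.8   -72.51]
tile [ 527.56 -268.04   50.95  -58.35]
t 13.6 pos [ 0.5255 -0.2647  0.1232] rpy [ 1.7997e+02 -3.0000e-02  5.0830e+01] F [-0.5  0.7 -1.8] M [-0.03 -0.02 -0.  ] op 0.0181 j [  -8.   17.  -18.   -0.  -54. -121.]
shift cm [-0.01 -0.03  0.03] turn [ 0.0005 -0.0006  0.0006]
zb 0.08576857946656961 model c [ 0.52757539 -0.26636515] -39.167789635046425
sheet [ 527.78 -264.61  -40.02  -57.95]
sheet [ 527.43 -263.84  -39.82  -50.74]
sheet [ 527.12 -262.79  -39.97  -45.84]
{'shield': [([0.528, -0.265, 0.081], 0.83), ([0.578, 0.599, 0.001], 0.63)], 'tile': [([0.524, -0.271, 0.066], 0.87), ([0.527, -0.267, 0.144], 0.72)], 'bottle_red': [], 'bottle_green': [([0.397, -0.002, 0.022], 0.82)], 'bottle_orange': [([0.709, 0.004, 0.016], 0.58), ([0.398, -0.004, 0.021], 0.35)], 'glaze_jar': [([0.613, 0.002, 0.016], 0.78)]} [ 0.00755615 -0.09437437  0.03119851 -0.02201333  0.00635217 -0.03415968]
```

View pics/s13.png

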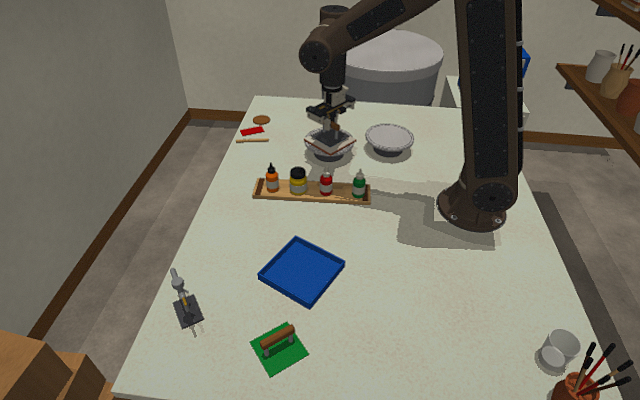

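```bash
python3 -c "
from h import *
print(ctrl.close_job()); to([.5252,-.2645,.1229],50.8)"
```

```text
the job is handed in; nothing more can be done
None
the job is handed in; nothing more can be done
```

I took the dark shield out of the blue tray by its handle, carried it over the bottles and am still holding it over the tile on the far wheel. I handed the job in at about 13.7 s.

**Height and level:** the measured tool pose and the gripped offset put the sheet's underside at z of about 0.0858 m. That is about 10.8 mm above the glaze, tilted by less than 0.1°, with joint speeds near zero.

**Centring and squareness:** the model puts the sheet at (527.6, −266.4) mm, and the tile in the side camera is at about (527.4, −266.5) mm. The sheet's yaw is 50.8° (taken modulo 90°), and the tile's is about 50.3 to 50.8°.

**Checks that disagreed:**
- **Sheet edge fit:** the last fits in the side picture put the sheet about 2 to 4 mm nearer the camera in y, and 0.7° off in yaw. I put this down to the dark shadow under the sheet's front edge, but a gap about 2 mm smaller would look much the same.
- **Top camera:** it had read the tile's x about 3.5 mm lower than the side camera. The arm hid the sheet from it at the end, so the final centring rests on the side camera alone.

**Surroundings:** the last side picture shows the bottles and jar standing where they were. The network missed the red bottle in that picture, but it is plainly visible there. The wrist never felt more than a few newtons, so there was no sign of contact.

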